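# Finish loading the two-assay rack carrier

### The job

Finish loading the steel carrier with the four tube racks standing beside it, so that each colour fills its own half and reads from the carrier's middle outwards: calibrators (red caps), controls (green caps), samples (white caps). The blue and the yellow control racks are already in and stay where they are: stand each red-capped rack between the two control racks, in the lane right next to the control rack of its own colour, and each white-capped rack in the end lane right next to the control rack of its own colour. Keep the racks upright and set each down gently, flat on the carrier's floor between the ribs, without dropping it.

Things in the scene. Friction and masses are not known exactly. Their poses are not given: they have to be found in the camera images.
- carrier: fixed steel tray, 142 (x) by 292 mm (y), walls 25 to 30 high; its wire handle lies folded behind it (+x), out to 144. Origin: centre of underside; floor 4 mm above it. Ribs along x, 6 high, 3 wide, make six lanes 45 wide, 138 long, centred at y = -120, -72, -24, 24, 72, 120 mm. A rack stands in a lane with its length along x; lanes +-72 hold the control racks
- blue_controls: dark blue tube rack holding four green-capped amber vials: block 118 mm long (x), 30 wide (y), 52 high; caps in a row along x, tops at 84. A grip of the rack's colour, 26 (x) by 14 mm (y), rises from its middle at heights 94 to 128: take it there from above. Origin: centre of the underside; z up; either way round is the same. About 0.22 kg. Stands loose in the carrier's lane y = 72 or -72 mm
- yellow_controls: yellow tube rack holding four green-capped amber vials: block 118 mm long (x), 30 wide (y), 52 high; caps in a row along x, tops at 84. A grip of the rack's colour, 26 (x) by 14 mm (y), rises from its middle at heights 94 to 128: take it there from above. Origin: centre of the underside; z up; either way round is the same. About 0.22 kg. Stands loose in the carrier's lane y = 72 or -72 mm
- blue_calibrators: dark blue tube rack holding four red-capped amber vials: block 118 mm long (x), 30 wide (y), 52 high; caps in a row along x, tops at 84. A grip of the rack's colour, 26 (x) by 14 mm (y), rises from its middle at heights 94 to 128: take it there from above. Origin: centre of the underside; z up; either way round is the same. About 0.22 kg. Starts on the bench beside the carrier
- blue_samples: dark blue tube rack holding four white-capped sample tubes: block 118 mm long (x), 30 wide (y), 52 high; caps in a row along x, tops at 84. A grip of the rack's colour, 26 (x) by 14 mm (y), rises from its middle at heights 94 to 128: take it there from above. Origin: centre of the underside; z up; either way round is the same. About 0.22 kg. Starts on the bench beside the carrier
- yellow_calibrators: yellow tube rack holding four red-capped amber vials: block 118 mm long (x), 30 wide (y), 52 high; caps in a row along x, tops at 84. A grip of the rack's colour, 26 (x) by 14 mm (y), rises from its middle at heights 94 to 128: take it there from above. Origin: centre of the underside; z up; either way round is the same. About 0.22 kg. Starts on the bench beside the carrier
- yellow_samples: yellow tube rack holding four white-capped sample tubes: block 118 mm long (x), 30 wide (y), 52 high; caps in a row along x, tops at 84. A grip of the rack's colour, 26 (x) by 14 mm (y), rises from its middle at heights 94 to 128: take it there from above. Origin: centre of the underside; z up; either way round is the same. About 0.22 kg. Starts on the bench beside the carrier
Things that resemble listed ones, but are neither listed nor needed, are in the scene too. What is shaped like the yellow_calibrators but pink is not meant.

How it is judged (in metres and radians):
At the end, for the whole second after the job is handed in: In their lanes next to their own control racks (centres 34-62 mm apart), calibrators inside (82-112 mm from the other control rack), samples outside (176-210): upright, at rest, released, flat on the floor (within 2.5 mm), 14 mm along, 0.15 rad; control racks within 15 mm of their start (horizontal distance between blue_calibrators and blue_controls between 0.034 and 0.062 m and horizontal distance between blue_calibrators and yellow_controls between 0.082 and 0.112 m and x of blue_calibrators in the frame of carrier between -0.014 and 0.014 m and z of each of blue_calibrators, blue_samples, yellow_calibrators, yellow_samples in the frame of carrier below 0.0065 m and angle between each of blue_calibrators, blue_samples, blue_controls, yellow_calibrators, yellow_samples, yellow_controls's own z axis and vertical below 0.06 rad and angle between the x axis of each of blue_calibrators, blue_samples, yellow_calibrators, yellow_samples and the x axis of carrier, either way round below 0.15 rad and linear speed of each of blue_calibrators, blue_samples, yellow_calibrators, yellow_samples below 0.02 m/s and horizontal distance between blue_samples and blue_controls between 0.034 and 0.062 m and horizontal distance between blue_samples and yellow_controls between 0.176 and 0.21 m and x of blue_samples in the frame of carrier between -0.014 and 0.014 m and distance of each of blue_controls, yellow_controls from where it was at the start of the episode below 0.015 m and horizontal distance between yellow_calibrators and yellow_controls between 0.034 and 0.062 m and horizontal distance between yellow_calibrators and blue_controls between 0.082 and 0.112 m and x of yellow_calibrators in the frame of carrier between -0.014 and 0.014 m and horizontal distance between yellow_samples and yellow_controls between 0.034 and 0.062 m and horizontal distance between yellow_samples and blue_controls between 0.176 and 0.21 m and x of yellow_samples in the frame of carrier between -0.014 and 0.014 m); the robot touches nothing.
It fails at once if a rack is dropped or knocked over (faster than 0.6 m/s with no finger touching it) ((contact force between blue_calibrators and the fingers below 0.05 N and linear speed of blue_calibrators above 0.6 m/s) or (contact force between blue_samples and the fingers below 0.05 N and linear speed of blue_samples above 0.6 m/s) or (contact force between yellow_calibrators and the fingers below 0.05 N and linear speed of yellow_calibrators above 0.6 m/s) or (contact force between yellow_samples and the fingers below 0.05 N and linear speed of yellow_samples above 0.6 m/s)).
It fails at once if a rack is tipped more than 0.5 rad from upright (angle between any of blue_calibrators, blue_samples, yellow_calibrators, yellow_samples, blue_controls, yellow_controls's own z axis and vertical above 0.5 rad).
It fails at once if a control rack is shifted more than 15 mm (distance of any of blue_controls, yellow_controls from where it was at the start of the episode above 0.015 m).
It also fails if it takes over 102 s, if anything falls off the work surface, if the arm or the gripper's body presses on something with over 40 N, if the wrist force passes 120 N, or if a joint passes its speed limit or range.

### The arm

A 6-joint arm with a two-finger parallel gripper is mounted at the origin on the work surface. World frame = base frame: x ahead of the robot, y to its left, z up, the work surface at z = 0. Lengths are in mm, angles in rad, forces in N, time in s.
With the tool pointing down it reaches from about 375 to 925 mm from the base axis. Payload 5.7 kg.
Tool frame: the origin (TCP) lies midway between the tips of the shut fingers; the grasp point (between the pads) lies 19 mm behind it (arm.grip_depth is the distance from the TCP to the grasp point, in mm); z points along the fingers, y is the line along which they close (so a half turn about z gives the same grasp; the last joint's range is limited). The gripper opens to 88 mm and grips with 3 to 60 N. Pads are 20 mm wide; open, the fingers measure 115 mm over their backs; the gripper's body (75 mm by 178 mm) begins 61 mm behind the grasp point.
Start: joints at [1.149, 0.359, 1.51, -0, 1.272, -0.115], TCP at [181.198, 571.952, 222.623] pointing down, gripper open.
Joint ranges: [-2.97, 2.97], [-1.01, 2.36], [0.21, 2.38], [-0.96, 4.11], [0.2, 2.71], [-2.98, 2.98]. Speed limits (rad/s): [2.39, 2.39, 3.14, 3.14, 3.14, 3.14].

### API

Orientations are given as a unit quaternion [x, y, z, w].
In Python, from bench import arm, viewer, workorder gives the robot as it stands.
- The arm moves only by the tool servo_tool, never from a script. Its argument "targets" is a list of rows, each an object of numbers: "dx", "dy", "dz": the shift along the tool's x, y, z in cm; "ax", "ay", "az": the turn, a rotation vector about the tool's x, y, z in degrees. In form: [{"dx": .., "dy": .., "dz": .., "ax": .., "ay": .., "az": ..}, ...]. A call has 1 to 8 rows; each row is the pose to reach, as a shift and turn from the pose commanded when the call began, along the tool's axes at that moment; what a row does not reach only later rows make up. A row lasts 1/10 s, in which the tool goes at most 50 mm and 8.59 degrees, less where a joint would pass 70% of its speed; a pose out of reach is approached as far as the arm can. A call with a gripper value outside its range is refused whole. "claw" is the finger opening in cm, from 0 to 8.78, set as the call begins (left out, the last holds). The fingers move at their own pace and stop on an object; "newtons" is the grip in N (left out, the last holds). Time passes only in rows, so rows that repeat a pose let the fingers close. It gives the time, the measured TCP pose, the force, the opening and the grip force at its end, in the units of the state.
- arm.get_state(): the state, without advancing time (a new reading comes with each control period).
- viewer.snapshot(name): name is "scene" or "side" or "wrist"; returns (picture, depth): 400x640x3 uint8, red, green, blue; 400x640 float32, mm along the optical axis (not along the pixel's ray), 0 where there is no reading.
- viewer.get_calibration(name): a dict with "camera_matrix" (3x3 intrinsics, pixels), "rvec" (rotation vector, rad) and "tvec" (3), from world to camera coordinates, as OpenCV has them; the wrist camera has in their place "tool_from_camera" (4x4, takes a point from camera to tool coordinates, whose origin is the TCP and whose axes are the flange's). Camera axes: x right, y down, z forward; pixel columns grow to the right and rows downward; lengths in mm; the calibration is good to about 2 mm. The wrist camera is an equidistant fisheye: a pixel r from the principal point sees the ray r / f radians off the axis. A picture is of the moment at which its call begins: read the wrist's pose just before it. get_calibration takes no time and is no camera call.
- workorder.sign_off(): hands the job in; it is judged then, once.
Trained networks look in the newest picture that a camera, given by its name, has taken for a name from the list of things; names that differ only in an ending like _2 or _b are one class to them, and where a whole thing is asked for, a point or a joint stands for the part that bears it (a point fixed in the world has none). Each returns a list of dicts, best first, with "p" (0 to 1); they miss things now and then, are a little off and sometimes report something else, mostly with a low value. They report only what shows in the picture. A call takes as long as a camera call. They do not tell look-alikes from the thing itself.
- viewer.search_frame(camera, name): "xyz" ([x, y, z] in mm, in world coordinates, good to about 4 mm: the middle of the surface that is visible of it).
- viewer.regions_of(camera, name): "region" (400x640 bool, what is visible of it).
- viewer.mark_of(camera, name): "xyz" ([x, y, z] in mm, in world coordinates, good to about 4 mm: a listed point, or the origin of a listed thing).
The state is a dict: "time_s": time; "q": joint angles; "qvel": joint speeds; "effort": joint torques, N m; "tool_pos": TCP position; "tool_rot": TCP orientation; "force": force on the tool from outside, world axes, zero at the start; "torque": the same for the moment, N m; "opening": finger opening in mm; "grip_force": force on a finger pad.
Only numpy, scipy, OpenCV 4.12 (cv2) and the standard library are available. Lean on these libraries where they do the work, as an engineer would, in place of code of your own. Each camera call takes 0.05 s, during which the arm holds its last target. There are 200 camera calls.

## Working session

There is one attempt and no reset: what is moved stays moved. The work goes in short steps, Python scripts to look and compute and a tool call to move; the robot and the scene stay as the last step left them, time stands still between calls to the robot, and variables do not carry over. Pictures are saved under pics/ and viewed, at most 14 in all, crops included, and the job is handed in when it is done.

Besides the shell and the picture viewer there is one more tool, called after ">>>" as name(argument=value, ...), one argument or row to a line, values as JSON. servo_tool: Moves the arm, as the interface text tells. Its arguments: {"type":"object","properties":{"targets":{"type":"array","items":{"type":"object","properties":{"dx":{"type":"number"},"dy":{"type":"number"},"dz":{"type":"number"},"ax":{"type":"number"},"ay":{"type":"number"},"az":{"type":"number"}}}},"claw":{"type":"number"},"newtons":{"type":"number"}},"required":["targets"]}

```bash
mkdir -p pics
cat > h.py <<'E'
import numpy as np,cv2
from bench import arm,viewer,workorder
from scipy.spatial.transform import Rotation as R
def save(n,img): cv2.imwrite(f'pics/{n}.png',np.ascontiguousarray(img[:,:,::-1]))
def cloud(cam,d):
    c=viewer.get_calibration(cam);K=np.array(c['camera_matrix']);Rm=cv2.Rodrigues(np.array(c['rvec'],float))[0];t=np.array(c['tvec'],float).ravel()
    v,u=np.indices(d.shape);P=np.stack([(u-K[0,2])/K[0,0]*d,(v-K[1,2])/K[1,1]*d,d],-1)
    return (P-t)@Rm
E
python3 - <<'E'
from h import *
for c in('scene','side'):
    im,d=viewer.snapshot(c);save(c+'0',im);np.savez(c+'0.npz',im=im,d=d)
    for n in ['carrier','blue_controls','yellow_controls','blue_calibrators','blue_samples','yellow_calibrators','yellow_samples']:
        print(c,n,[(np.round(o['xyz']).tolist(),round(o['p'],2)) for o in viewer.mark_of(c,n)])
s=arm.get_state();print(s['tool_pos'],R.from_quat(s['tool_rot']).as_matrix().round(3),s['time_s'],s['opening'])
E
```

```text
scene carrier [([574.0, -22.0, -4.0], 0.82)]
scene blue_controls [([574.0, 56.0, 4.0], 0.89)]
scene yellow_controls [([582.0, -93.0, 4.0], 0.79)]
scene blue_calibrators [([575.0, -293.0, -3.0], 0.79)]
scene blue_samples [([442.0, -321.0, 4.0], 0.63)]
scene yellow_calibrators [([414.0, 437.0, -0.0], 0.86), ([446.0, 290.0, -1.0], 0.81), ([278.0, 235.0, 1.0], 0.62)]
scene yellow_samples [([574.0, 353.0, 2.0], 0.93)]
side carrier [([571.0, -19.0, 0.0], 0.88)]
side blue_controls [([573.0, 55.0, 2.0], 0.83)]
side yellow_controls [([586.0, -93.0, 0.0], 0.86)]
side blue_calibrators [([571.0, -294.0, -0.0], 0.78)]
side blue_samples [([433.0, -326.0, -1.0], 0.82)]
side yellow_calibrators [([441.0, 294.0, 1.0], 0.94), ([276.0, 245.0, -0.0], 0.92), ([414.0, 433.0, 1.0], 0.79)]
side yellow_samples [([573.0, 354.0, 2.0], 0.74)]
[181.21671593 571.97719681 222.65675211] [[-0.953  0.302 -0.   ]
 [ 0.302  0.953 -0.   ]
 [-0.    -0.    -1.   ]] 0.8 87.87393628788507
```

View pics/scene0.png

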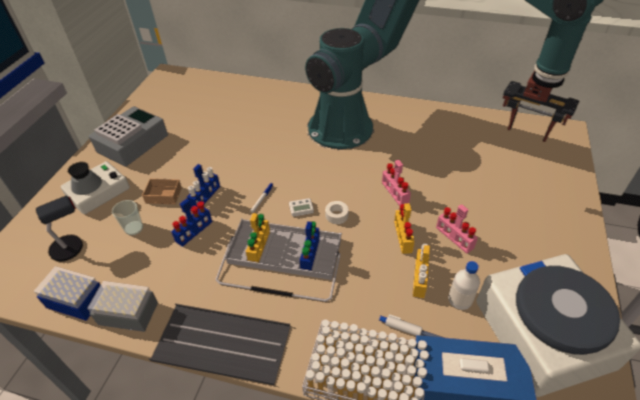

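View pics/side0.png

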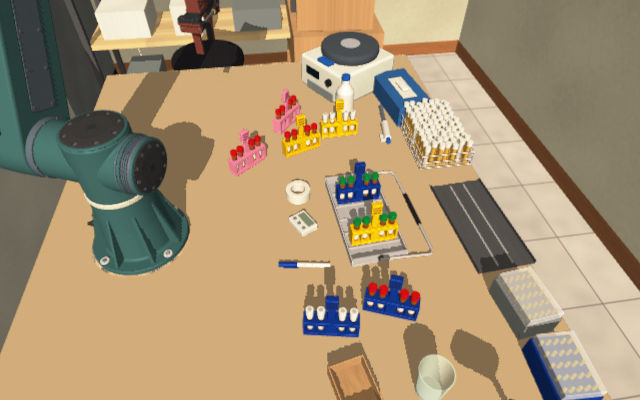

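The scene shows three racks of the yellow_calibrators shape. The yellow one is at scene pixel (403,228) / side (300,136). The pink ones are at scene (395,182) and (457,227). Yellow fits the description; I'll confirm it in a crop while measuring grips and yaws.

Run:
```python
from h import *
M=dict(bctl=(573,55),ycal=(443,292),ysam=(573,354),bcal=(573,-293),bsam=(437,-323),yctl=(584,-93))
C={}
for c in('scene','side'):
    z=np.load(c+'0.npz');C[c]=(cloud(c,z['d']),z['im'].astype(int),z['d']>0)
for n,m in M.items():
    for c in C:
        P,im,ok=C[c]
        near=ok&(np.hypot(P[...,0]-m[0],P[...,1]-m[1])<75)
        r,g,b=im[...,0],im[...,1],im[...,2]
        col=((b>r+25)&(b>g+20)) if n[0]=='b' else ((r>b+90)&(g>b+60)&(r<g*1.6))
        G=P[near&(P[...,2]>97)&(P[...,2]<135)]
        top=G[G[:,2]>G[:,2].max()-6]
        Q=P[near&(P[...,2]>56)&(P[...,2]<90)]
        B=P[near&col&(P[...,2]>40)&(P[...,2]<58)]
        yaw=lambda A:(lambda w:round(float(np.degrees(np.arctan2(w[1],w[0]))),1))(np.linalg.svd(A[:,:2]-A[:,:2].mean(0),full_matrices=False)[2][0])
        print(n,c,len(G),'top',top.mean(0).round(1),'mid',((G.min(0)+G.max(0))/2).round(1),'capyaw',yaw(Q),len(Q),'blk',yaw(B) if len(B)>5 else None,len(B),cv2.minAreaRect(B[:,:2].astype(np.float32)) if len(B)>5 else '')
# carrier walls
for c in C:
    P,im,ok=C[c]
    W=P[ok&(P[...,2]>18)&(P[...,2]<34)&(np.abs(P[...,0]-573)<95)&(np.abs(P[...,1]+20)<170)]
    print(c,'walls',len(W),cv2.minAreaRect(W[:,:2].astype(np.float32)))
z=np.load('scene0.npz')['im'];z2=np.load('side0.npz')['im']
save('crop1',np.hstack([cv2.resize(z[150:310,350:500],(375,400)),cv2.resize(z2[80:180,220:370],(420,400))]))
```

```text
bctl scene 97 top [576.2  52.8 131.3] mid [577.   52.9 117.1] capyaw 0.2 247 blk -2.1 178 ((577.7687377929688, 54.26978302001953), (118.86573791503906, 27.231904983520508), 3.636981964111328)
bctl side 128 top [573.1  49.8 130.3] mid [573.5  51.7 115.6] capyaw -176.6 349 blk -178.4 296 ((573.0387573242188, 49.92775344848633), (118.58788299560547, 32.415809631347656), 3.220350742340088)
ycal scene 93 top [448.7 290.1 127.2] mid [447.1 289.4 113.9] capyaw 21.3 190 blk 24.6 209 ((449.6301574707031, 287.05242919921875), (119.43464660644531, 29.983219146728516), 22.992223739624023)
ycal side 97 top [445.6 287.6 125.3] mid [444.8 286.7 112.5] capyaw -160.6 248 blk -162.4 233 ((445.6944580078125, 286.032470703125), (118.87845611572266, 34.919246673583984), 15.70610523223877)
ysam scene 97 top [577.7 353.  127.6] mid [577.7 352.8 114.2] capyaw 6.3 161 blk 7.6 234 ((577.83935546875, 352.8298034667969), (119.90907287597656, 29.846664428710938), 3.1831204891204834)
ysam side 92 top [573.9 351.  125.9] mid [574.2 352.2 113.2] capyaw -176.4 223 blk -177.8 211 ((574.5993041992188, 351.716857910156
[... 793 characters left out ...]
.84393310546875), (30.077821731567383, 116.34110260009766), 78.82157897949219)
yctl scene 102 top [584.9 -93.1 131.4] mid [585.  -92.9 115.6] capyaw 1.0 293 blk -1.4 204 ((584.6641845703125, -92.19458770751953), (121.33153533935547, 28.69057273864746), 3.1694624423980713)
yctl side 153 top [581.4 -95.8 130.4] mid [581.7 -94.3 116.4] capyaw -176.6 415 blk -178.3 380 ((581.42529296875, -94.4626693725586), (117.7257080078125, 34.000511169433594), 2.988065481185913)
scene walls 692 ((576.285400390625, -20.5108642578125), (148.31678771972656, 310.9725646972656), 3.637568712234497)
side walls 882 ((574.3357543945312, -22.257675170898438), (144.5684814453125, 311.18939208984375), 3.671287775039673)
```

View pics/crop1.png

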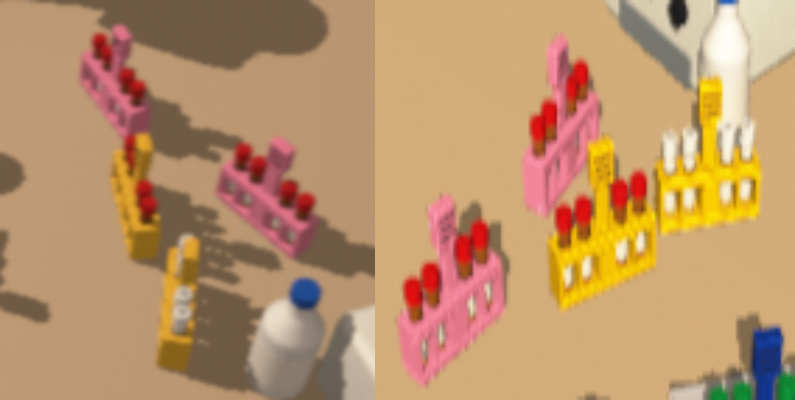

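The crop confirms it: the yellow red-capped rack (left crop about (135,195)) stands between two pink ones, and the yellow white-capped rack is at (180,300), with a white bottle close by. Before planning I'll check the bottle's position and height.

```bash
cat >> h.py <<'E'
def go(x,y,z,h):
    """tool-frame delta (cm, deg) from the current pose to TCP x,y,z with tool-y heading h deg"""
    s=arm.get_state();Rm=R.from_quat(s['tool_rot']);p=np.array(s['tool_pos'])
    d=Rm.inv().apply(np.array([x,y,z])-p)/10
    hr=np.radians(h);t=R.from_matrix(np.array([[-np.sin(hr),np.cos(hr),0],[np.cos(hr),np.sin(hr),0],[0,0,-1.]]).T)
    a=(Rm.inv()*t).as_rotvec(degrees=True)
    print('d',d.round(2),'a',a.round(1),'t',round(s['time_s'],2),'F',np.round(s['force'],1))
E
python3 - <<'E'
from h import *
for c in('scene','side'):
    z=np.load(c+'0.npz');P=cloud(c,z['d']);ok=z['d']>0
    Q=P[ok&(P[...,2]>140)&(P[...,0]>350)&(P[...,0]<800)&(P[...,1]>150)&(P[...,1]<560)]
    n,l,s,cc=(0,0,0,0)
    H,xe,ye=np.histogram2d(Q[:,0],Q[:,1],bins=[np.arange(350,801,30),np.arange(150,561,30)])
    print(c,[(int(xe[i]),int(ye[j]),int(H[i,j]),int(Q[(Q[:,0]>=xe[i])&(Q[:,0]<xe[i]+30)&(Q[:,1]>=ye[j])&(Q[:,1]<ye[j]+30),2].max())) for i,j in zip(*np.where(H>4))])
go(446,289,170,110)
E
```

```text
scene [(590, 420, 8, 151), (590, 450, 55, 153), (620, 420, 6, 151), (620, 450, 49, 152)]
side [(590, 420, 14, 149), (590, 450, 23, 149), (620, 450, 7, 149)]
d [-33.79 -18.98   5.27] a [ -0.   -0.  -37.6] t 0.8 F [-0.5 -0.6  0.1]
```

>>> servo_tool(
  targets=[
    {"dx": -4.2, "dy": -2.4, "az": -5},
    {"dx": -8.4, "dy": -4.7, "az": -10},
    {"dx": -12.7, "dy": -7.1, "az": -15},
    {"dx": -16.9, "dy": -9.5, "az": -20},
    {"dx": -21.1, "dy": -11.9, "dz": 1, "az": -25},
    {"dx": -25.3, "dy": -14.2, "dz": 2, "az": -30},
    {"dx": -29.6, "dy": -16.6, "dz": 3.5, "az": -34},
    {"dx": -33.8, "dy": -19, "dz": 5.2, "az": -37.6},
  ],
  claw=5,
  newtons=25,
)

```text
invalid input at $.targets[0]: expected keys dx, dy, dz, ax, ay, az
```

>>> servo_tool(
  targets=[
    {},
    {},
  ],
)

```text
invalid input at $.targets[0]: expected keys dx, dy, dz, ax, ay, az
```

Run:
```python
from h import *
im,d=viewer.snapshot('wrist');save('w1',im);go(446,289,94,110)
print({k:np.round(v,2).tolist() for k,v in viewer.get_calibration('wrist').items()})
P=None
```

```text
d [-33.79 -18.98  12.87] a [ -0.   -0.  -37.6] t 0.85 F [-0.1  0.1  0.9]
{'camera_matrix': [[309.71, 0.0, 321.61], [0.0, 309.71, 202.62], [0.0, 0.0, 1.0]], 'tool_from_camera': [[-0.0, -0.96, -0.27, 72.74], [1.0, -0.0, 0.0, 0.86], [-0.0, -0.27, 0.96, -162.4], [0.0, 0.0, 0.0, 1.0]]}
```

View pics/w1.png

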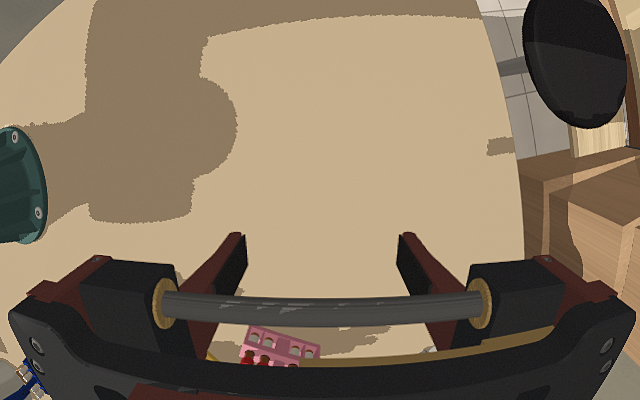

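The call was refused because every row needs all six keys. The wrist view shows fingertips at about (240,235) and (405,235) over bare bench, since the arm has not moved.

>>> servo_tool(
  targets=[
    {"dx": -4.2, "dy": -2.4, "dz": 0, "ax": 0, "ay": 0, "az": -5},
    {"dx": -8.4, "dy": -4.7, "dz": 0, "ax": 0, "ay": 0, "az": -10},
    {"dx": -12.7, "dy": -7.1, "dz": 0, "ax": 0, "ay": 0, "az": -15},
    {"dx": -16.9, "dy": -9.5, "dz": 0, "ax": 0, "ay": 0, "az": -20},
    {"dx": -21.1, "dy": -11.9, "dz": 1, "ax": 0, "ay": 0, "az": -25},
    {"dx": -25.3, "dy": -14.2, "dz": 2, "ax": 0, "ay": 0, "az": -30},
    {"dx": -29.6, "dy": -16.6, "dz": 3.5, "ax": 0, "ay": 0, "az": -34},
    {"dx": -33.8, "dy": -19, "dz": 5.2, "ax": 0, "ay": 0, "az": -37.6},
  ],
  claw=5,
  newtons=25,
)

```text
time_s: 1.65
tool_pos: [446.0, 289.3, 171.7]
tool_rot: [-0.175, 0.985, 0.0, 0.001]
force: [0.5, 0.7, -0.7]
opening: 49.8
grip_force: 0.0
```

>>> servo_tool(
  targets=[
    {"dx": 0, "dy": 0, "dz": 0, "ax": 0, "ay": 0, "az": 0},
    {"dx": 0, "dy": 0, "dz": 0, "ax": 0, "ay": 0, "az": 0},
  ],
)

```text
time_s: 1.85
tool_pos: [444.6, 289.8, 171.2]
tool_rot: [-0.172, 0.985, -0.0, -0.001]
force: [0.0, 0.5, 0.8]
opening: 49.8
grip_force: 0.0
```

Run:
```python
from h import *
im,d=viewer.snapshot('wrist');save('w2',im);go(446,289,94,110)
```

```text
d [-0.13 -0.23  7.76] a [ 0.  -0.  -0.1] t 1.9 F [0.2 0.7 0.2]
```

View pics/w2.png

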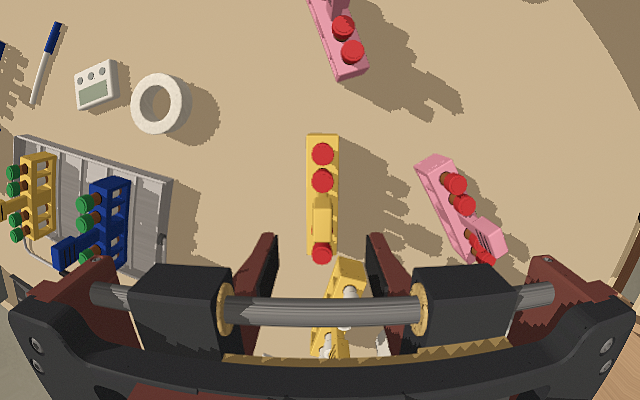

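The wrist view shows the yellow red-capped rack upright and aligned with the tool, its grip at about (322,220), centred between the fingers (271 to 370). I'll descend and grip.

>>> servo_tool(
  targets=[
    {"dx": -0.1, "dy": -0.1, "dz": 2.5, "ax": 0, "ay": 0, "az": 0},
    {"dx": -0.1, "dy": -0.1, "dz": 5, "ax": 0, "ay": 0, "az": 0},
    {"dx": -0.1, "dy": -0.1, "dz": 7, "ax": 0, "ay": 0, "az": 0},
    {"dx": -0.1, "dy": -0.1, "dz": 7.7, "ax": 0, "ay": 0, "az": 0},
    {"dx": -0.1, "dy": -0.1, "dz": 7.7, "ax": 0, "ay": 0, "az": 0},
  ],
)

```text
time_s: 2.4
tool_pos: [444.3, 290.9, 94.3]
tool_rot: [-0.175, 0.985, -0.0, -0.001]
force: [0.4, 0.0, -0.3]
opening: 49.8
grip_force: 0.0
```

>>> servo_tool(
  targets=[
    {"dx": 0, "dy": 0, "dz": 0, "ax": 0, "ay": 0, "az": 0},
    {"dx": 0, "dy": 0, "dz": 0, "ax": 0, "ay": 0, "az": 0},
    {"dx": 0, "dy": 0, "dz": 0, "ax": 0, "ay": 0, "az": 0},
    {"dx": 0, "dy": 0, "dz": 0, "ax": 0, "ay": 0, "az": 0},
    {"dx": 0, "dy": 0, "dz": 0, "ax": 0, "ay": 0, "az": 0},
  ],
  claw=0.8,
  newtons=25,
)

```text
time_s: 2.9
tool_pos: [445.8, 290.1, 94.9]
tool_rot: [-0.174, 0.985, 0.0, 0.0]
force: [-0.8, 2.7, -2.2]
opening: 13.4
grip_force: 25.1
```

>>> servo_tool(
  targets=[
    {"dx": 0, "dy": 0, "dz": -1, "ax": 0, "ay": 0, "az": 0},
    {"dx": 0, "dy": 0, "dz": -3, "ax": 0, "ay": 0, "az": 0},
    {"dx": 0, "dy": 0, "dz": -6, "ax": 0, "ay": 0, "az": 0},
    {"dx": 0, "dy": 0, "dz": -9, "ax": 0, "ay": 0, "az": 0},
    {"dx": 0, "dy": 0, "dz": -12, "ax": 0, "ay": 0, "az": 0},
    {"dx": 0, "dy": 0, "dz": -14.5, "ax": 0, "ay": 0, "az": 0},
    {"dx": 0, "dy": 0, "dz": -16, "ax": 0, "ay": 0, "az": 0},
    {"dx": 0, "dy": 0, "dz": -16, "ax": 0, "ay": 0, "az": 0},
  ],
)

```text
time_s: 3.7
tool_pos: [446.8, 290.6, 257.3]
tool_rot: [-0.174, 0.985, 0.001, 0.002]
force: [0.4, 0.3, -3.1]
opening: 14.0
grip_force: 25.0
```

Run:
```python
from h import *
go(577.9,-45.3,254,93.4)
```

```text
d [ -0.82 -36.05   0.32] a [ 0.1  0.3 16.6] t 3.7 F [ 0.4  0.3 -3.1]
```

>>> servo_tool(
  targets=[
    {"dx": 0, "dy": -1.5, "dz": 0, "ax": 0, "ay": 0, "az": 1},
    {"dx": -0.1, "dy": -4.5, "dz": 0, "ax": 0, "ay": 0, "az": 3},
    {"dx": -0.2, "dy": -8, "dz": 0, "ax": 0, "ay": 0, "az": 5},
    {"dx": -0.3, "dy": -11.5, "dz": 0, "ax": 0, "ay": 0, "az": 7},
    {"dx": -0.4, "dy": -15, "dz": 0, "ax": 0, "ay": 0, "az": 9},
    {"dx": -0.5, "dy": -18.5, "dz": 0, "ax": 0, "ay": 0, "az": 11},
    {"dx": -0.6, "dy": -22, "dz": 0, "ax": 0, "ay": 0, "az": 13},
    {"dx": -0.7, "dy": -25.5, "dz": 0, "ax": 0, "ay": 0, "az": 15},
  ],
)

```text
time_s: 4.5
tool_pos: [538.5, 50.5, 252.9]
tool_rot: [-0.043, 0.999, -0.0, -0.002]
force: [1.2, 0.4, -3.0]
opening: 13.9
grip_force: 25.0
```

>>> servo_tool(
  targets=[
    {"dx": 0, "dy": -3, "dz": 0, "ax": 0, "ay": 0, "az": 1},
    {"dx": 0, "dy": -6, "dz": 0, "ax": 0, "ay": 0, "az": 1.6},
    {"dx": 0, "dy": -8, "dz": 0, "ax": 0, "ay": 0, "az": 1.6},
    {"dx": 0, "dy": -9.5, "dz": 0, "ax": 0, "ay": 0, "az": 1.6},
    {"dx": 0, "dy": -10.3, "dz": 0, "ax": 0, "ay": 0, "az": 1.6},
    {"dx": 0, "dy": -10.3, "dz": 0, "ax": 0, "ay": 0, "az": 1.6},
    {"dx": 0, "dy": -10.3, "dz": 0, "ax": 0, "ay": 0, "az": 1.6},
  ],
)

```text
time_s: 5.2
tool_pos: [548.1, -49.2, 254.3]
tool_rot: [-0.03, 1.0, 0.0, -0.0]
force: [0.5, 0.2, -2.4]
opening: 14.0
grip_force: 25.0
```

Run:
```python
from h import *
im,d=viewer.snapshot('wrist');save('w3',im);np.savez('w3.npz',im=im,d=d);go(577.9,-45.3,104,93.4)
```

```text
d [-3.    0.17 15.04] a [ 0.  -0.   0.1] t 5.25 F [-0.2 -0.3 -2.3]
```

View pics/w3.png

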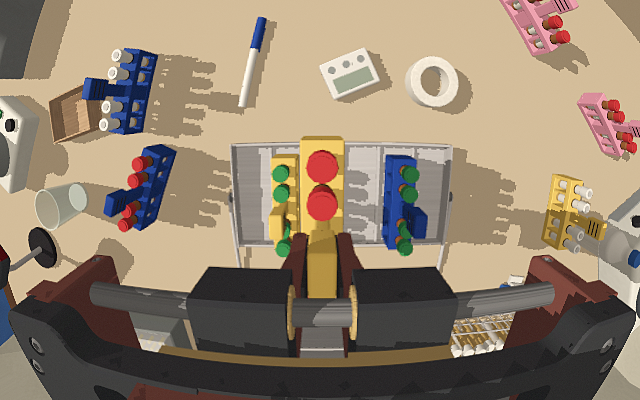

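The wrist view shows the rack held upright over the carrier, yellow controls left at (280,210) and blue controls right at (402,205), with the near wall's corners at (232,145) and (452,145). I'll refine the carrier pose from this depth image.

```bash
cat >> h.py <<'E'
def wcloud(d,pos,rot):
    c=viewer.get_calibration('wrist');K=np.array(c['camera_matrix']);T=np.array(c['tool_from_camera'])
    v,u=np.indices(d.shape);x=(u-K[0,2])/K[0,0];y=(v-K[1,2])/K[1,1];th=np.hypot(x,y);k=np.tan(th)/np.maximum(th,1e-9)
    P=np.stack([x*k*d,y*k*d,d],-1);P[th>1.4]=0
    return R.from_quat(rot).apply((P.reshape(-1,3)@T[:3,:3].T+T[:3,3])).reshape(P.shape)+pos
E
python3 - <<'E'
from h import *
s=arm.get_state();z=np.load('w3.npz');d=z['d'];P=wcloud(d,np.array(s['tool_pos']),s['tool_rot'])
ok=d>0
W=P[ok&(P[...,2]>17)&(P[...,2]<36)&(np.abs(P[...,0]-575)<110)&(np.abs(P[...,1]+21)<175)]
N=W[(W[:,0]<515)&(np.abs(W[:,1]+21)<120)]
print('near wall',len(N),np.polyfit(N[:,1],N[:,0],1),np.polyval(np.polyfit(N[:,1],N[:,0],1),-21))
for sg in(1,-1):
    S=W[(sg*(W[:,1]+21)>130)&(W[:,0]>515)&(W[:,0]<630)]
    print('side',sg,len(S),np.polyfit(S[:,0],S[:,1],1),np.polyval(np.polyfit(S[:,0],S[:,1],1),575) if len(S) else '',np.percentile(S[:,1],[5,95]))
F=P[ok&(P[...,2]<15)&(P[...,2]>-10)&(np.abs(P[...,0]-480)<20)&(np.abs(P[...,1]-0)<150)];print('bench z',np.median(F[:,2]))
for n,m in dict(bctl=(575,52),yctl=(583,-94)).items():
    G=P[ok&(P[...,2]>97)&(P[...,2]<140)&(np.hypot(P[...,0]-m[0],P[...,1]-m[1])<30)]
    print(n,len(G),((G.min(0)+G.max(0))/2).round(1),G.min(0).round(),G.max(0).round())
E
```

```text
near wall 418 [-6.37004311e-02  5.04506454e+02] 505.84416277818
side 1 544 [ 0.09669364 72.13149769] 127.73033785191939 [122.38369229 136.96407711]
side -1 517 [ 1.96674417e-02 -1.76720450e+02] -165.4116711500781 [-171.10914712 -160.0008683 ]
bench z 0.5422205645146931
bctl 570 [575.   53.4 117.1] [562.  45. 100.] [588.  61. 134.]
yctl 514 [582.7 -91.4 117.6] [570. -99. 101.] [595. -84. 134.]
```

>>> servo_tool(
  targets=[
    {"dx": -1.5, "dy": 0.2, "dz": 0, "ax": 0, "ay": 0, "az": 0},
    {"dx": -3, "dy": 0.3, "dz": 0.5, "ax": 0, "ay": 0, "az": 0},
    {"dx": -3, "dy": 0.3, "dz": 3, "ax": 0, "ay": 0, "az": 0},
    {"dx": -3, "dy": 0.3, "dz": 6, "ax": 0, "ay": 0, "az": 0},
    {"dx": -3, "dy": 0.3, "dz": 9, "ax": 0, "ay": 0, "az": 0},
    {"dx": -3, "dy": 0.3, "dz": 12, "ax": 0, "ay": 0, "az": 0},
    {"dx": -3, "dy": 0.3, "dz": 13.5, "ax": 0, "ay": 0, "az": 0},
    {"dx": -3, "dy": 0.3, "dz": 14.2, "ax": 0, "ay": 0, "az": 0},
  ],
)

```text
time_s: 6.05
tool_pos: [577.4, -43.9, 110.3]
tool_rot: [-0.03, 1.0, 0.0, -0.002]
force: [-0.1, -0.0, -2.2]
opening: 13.7
grip_force: 25.0
```

>>> servo_tool(
  targets=[
    {"dx": 0, "dy": 0, "dz": 0, "ax": 0, "ay": 0, "az": 0},
    {"dx": 0, "dy": 0, "dz": 0.3, "ax": 0, "ay": 0, "az": 0},
    {"dx": 0, "dy": 0, "dz": 0.6, "ax": 0, "ay": 0, "az": 0},
    {"dx": 0, "dy": 0, "dz": 0.8, "ax": 0, "ay": 0, "az": 0},
    {"dx": 0, "dy": 0, "dz": 1.0, "ax": 0, "ay": 0, "az": 0},
    {"dx": 0, "dy": 0, "dz": 1.1, "ax": 0, "ay": 0, "az": 0},
    {"dx": 0, "dy": 0, "dz": 1.1, "ax": 0, "ay": 0, "az": 0},
  ],
)

```text
time_s: 6.75
tool_pos: [578.2, -45.0, 101.6]
tool_rot: [-0.03, 1.0, -0.0, -0.0]
force: [0.2, -0.1, -2.2]
opening: 13.9
grip_force: 25.0
```

>>> servo_tool(
  targets=[
    {"dx": 0, "dy": 0, "dz": 0.1, "ax": 0, "ay": 0, "az": 0},
    {"dx": 0, "dy": 0, "dz": 0.2, "ax": 0, "ay": 0, "az": 0},
    {"dx": 0, "dy": 0, "dz": 0.3, "ax": 0, "ay": 0, "az": 0},
    {"dx": 0, "dy": 0, "dz": 0.3, "ax": 0, "ay": 0, "az": 0},
  ],
)

```text
time_s: 7.15
tool_pos: [578.4, -45.0, 98.9]
tool_rot: [-0.03, 1.0, -0.0, 0.0]
force: [-0.8, -0.2, 0.9]
opening: 13.8
grip_force: 25.0
```

>>> servo_tool(
  targets=[
    {"dx": 0, "dy": 0, "dz": 0.1, "ax": 0, "ay": 0, "az": 0},
    {"dx": 0, "dy": 0, "dz": 0.1, "ax": 0, "ay": 0, "az": 0},
  ],
)

```text
time_s: 7.35
tool_pos: [578.5, -45.0, 98.9]
tool_rot: [-0.03, 1.0, -0.0, 0.0]
force: [-2.8, -0.1, 9.5]
opening: 13.7
grip_force: 25.0
```

>>> servo_tool(
  targets=[
    {"dx": 0, "dy": 0, "dz": 0, "ax": 0, "ay": 0, "az": 0},
    {"dx": 0, "dy": 0, "dz": 0, "ax": 0, "ay": 0, "az": 0},
    {"dx": 0, "dy": 0, "dz": 0, "ax": 0, "ay": 0, "az": 0},
    {"dx": 0, "dy": 0, "dz": -1.5, "ax": 0, "ay": 0, "az": 0},
    {"dx": 0, "dy": 0, "dz": -4, "ax": 0, "ay": 0, "az": 0},
    {"dx": 0, "dy": 0, "dz": -7, "ax": 0, "ay": 0, "az": 0},
    {"dx": 0, "dy": 0, "dz": -10, "ax": 0, "ay": 0, "az": 0},
    {"dx": 0, "dy": 0, "dz": -10, "ax": 0, "ay": 0, "az": 0},
  ],
  claw=3,
)

```text
time_s: 8.15
tool_pos: [581.2, -45.5, 201.6]
tool_rot: [-0.03, 1.0, -0.001, 0.004]
force: [0.9, 0.0, 0.0]
opening: 30.0
grip_force: 0.0
```

Run:
```python
from h import *
im,d=viewer.snapshot('scene');save('s1',cv2.resize(im[190:310,190:460],None,fx=2.6,fy=2.6))
go(575.5,-296.5,172,67.5)
```

```text
d [  1.95 -25.05   2.78] a [-0.   0.3 25.9] t 8.2 F [0.1 0.8 0.3]
```

View pics/s1.png

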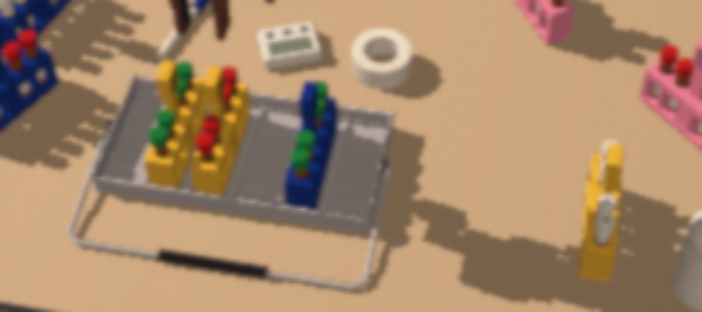

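The yellow calibrators stand upright beside the yellow controls, at crop pixel (215,140). Next are the blue calibrators.

>>> servo_tool(
  targets=[
    {"dx": 0.2, "dy": -3, "dz": 0, "ax": 0, "ay": 0, "az": 3},
    {"dx": 0.5, "dy": -7, "dz": 0, "ax": 0, "ay": 0, "az": 7},
    {"dx": 0.9, "dy": -11, "dz": 0, "ax": 0, "ay": 0, "az": 11},
    {"dx": 1.2, "dy": -15, "dz": 0, "ax": 0, "ay": 0, "az": 15},
    {"dx": 1.5, "dy": -19, "dz": 0.5, "ax": 0, "ay": 0, "az": 19},
    {"dx": 1.8, "dy": -22.5, "dz": 1.5, "ax": 0, "ay": 0, "az": 23},
    {"dx": 2, "dy": -25, "dz": 2.8, "ax": 0, "ay": 0, "az": 26},
    {"dx": 2, "dy": -25, "dz": 2.8, "ax": 0, "ay": 0, "az": 26},
  ],
  claw=5.5,
)

```text
time_s: 9.0
tool_pos: [571.2, -298.1, 165.9]
tool_rot: [0.198, 0.98, 0.0, -0.002]
force: [-0.4, 0.4, -0.1]
opening: 54.7
grip_force: 0.0
```

>>> servo_tool(
  targets=[
    {"dx": 0, "dy": 0, "dz": 0, "ax": 0, "ay": 0, "az": 0},
  ],
)

```text
time_s: 9.1
tool_pos: [572.1, -295.1, 167.8]
tool_rot: [0.196, 0.981, 0.001, -0.002]
force: [-0.6, -0.4, 0.1]
opening: 55.1
grip_force: 0.0
```

```bash
cat >> h.py <<'E'
def wgrip(m,name):
    s=arm.get_state();im,d=viewer.snapshot('wrist');P=wcloud(d,np.array(s['tool_pos']),s['tool_rot'])
    save(name,im)
    near=(d>0)&(np.hypot(P[...,0]-m[0],P[...,1]-m[1])<25)&(P[...,2]>96)&(P[...,2]<140)
    G=P[near];print('grip',len(G),((G.min(0)+G.max(0))/2).round(1),G.min(0).round(),G.max(0).round())
E
python3 - <<'E'
from h import *
wgrip((575.5,-296),'w4');go(575.5,-296,94,67.5)
E
```

```text
grip 907 [ 574.9 -295.4  113.6] [ 561. -306.   97.] [ 589. -284.  130.]
d [-0.35 -0.02  7.45] a [ 0.1 -0.1 -0. ] t 9.15 F [ 0.6 -0.1  0. ]
```

View pics/w4.png

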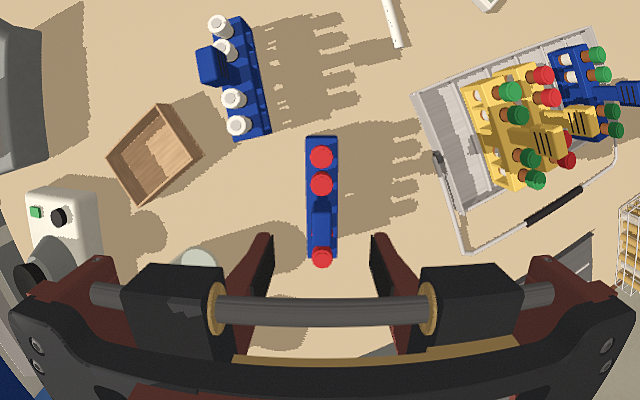

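The blue red-capped rack is centred and aligned, its grip at about (321,225). I'll descend and grip.

>>> servo_tool(
  targets=[
    {"dx": -0.3, "dy": 0, "dz": 2.5, "ax": 0, "ay": 0, "az": 0},
    {"dx": -0.3, "dy": 0, "dz": 5, "ax": 0, "ay": 0, "az": 0},
    {"dx": -0.3, "dy": 0, "dz": 6.8, "ax": 0, "ay": 0, "az": 0},
    {"dx": -0.3, "dy": 0, "dz": 7.4, "ax": 0, "ay": 0, "az": 0},
    {"dx": -0.3, "dy": 0, "dz": 7.4, "ax": 0, "ay": 0, "az": 0},
  ],
)

```text
time_s: 9.65
tool_pos: [575.7, -295.3, 95.1]
tool_rot: [0.195, 0.981, 0.0, -0.001]
force: [0.4, 0.4, 0.3]
opening: 55.5
grip_force: 0.0
```

>>> servo_tool(
  targets=[
    {"dx": 0, "dy": 0, "dz": 0, "ax": 0, "ay": 0, "az": 0},
    {"dx": 0, "dy": 0, "dz": 0, "ax": 0, "ay": 0, "az": 0},
    {"dx": 0, "dy": 0, "dz": 0, "ax": 0, "ay": 0, "az": 0},
    {"dx": 0, "dy": 0, "dz": 0, "ax": 0, "ay": 0, "az": 0},
    {"dx": 0, "dy": 0, "dz": 0, "ax": 0, "ay": 0, "az": 0},
    {"dx": 0, "dy": 0, "dz": 0, "ax": 0, "ay": 0, "az": 0},
  ],
  claw=0.8,
  newtons=25,
)

```text
time_s: 10.25
tool_pos: [576.0, -297.0, 95.8]
tool_rot: [0.196, 0.981, -0.0, 0.0]
force: [-0.7, 1.1, 1.1]
opening: 13.8
grip_force: 25.0
```

>>> servo_tool(
  targets=[
    {"dx": 0, "dy": 0, "dz": -1, "ax": 0, "ay": 0, "az": 0},
    {"dx": 0, "dy": 0, "dz": -3, "ax": 0, "ay": 0, "az": 0},
    {"dx": 0, "dy": 0, "dz": -6, "ax": 0, "ay": 0, "az": 0},
    {"dx": 0, "dy": 0, "dz": -9, "ax": 0, "ay": 0, "az": 0},
    {"dx": 0, "dy": 0, "dz": -12, "ax": 0, "ay": 0, "az": 0},
    {"dx": 0, "dy": 0, "dz": -14.5, "ax": 0, "ay": 0, "az": 0},
    {"dx": 0, "dy": 0, "dz": -16, "ax": 0, "ay": 0, "az": 0},
    {"dx": 0, "dy": 0, "dz": -16, "ax": 0, "ay": 0, "az": 0},
  ],
)

```text
time_s: 11.05
tool_pos: [577.2, -297.6, 258.8]
tool_rot: [0.196, 0.981, -0.001, 0.002]
force: [1.0, 0.8, -2.5]
opening: 13.8
grip_force: 25.0
```

Run:
```python
from h import *
go(575,4,254,93.4)
```

```text
d [11.78 27.77  0.39] a [ -0.1   0.3 -26. ] t 11.05 F [ 1.   0.8 -2.5]
```

>>> servo_tool(
  targets=[
    {"dx": 0.6, "dy": 1.3, "dz": 0, "ax": 0, "ay": 0, "az": -1},
    {"dx": 1.8, "dy": 4.2, "dz": 0, "ax": 0, "ay": 0, "az": -4},
    {"dx": 3.2, "dy": 7.6, "dz": 0, "ax": 0, "ay": 0, "az": -7},
    {"dx": 4.7, "dy": 11, "dz": 0, "ax": 0, "ay": 0, "az": -10},
    {"dx": 6.1, "dy": 14.4, "dz": 0, "ax": 0, "ay": 0, "az": -13},
    {"dx": 7.5, "dy": 17.8, "dz": 0, "ax": 0, "ay": 0, "az": -16},
    {"dx": 9, "dy": 21.2, "dz": 0, "ax": 0, "ay": 0, "az": -20},
    {"dx": 10.2, "dy": 24, "dz": 0, "ax": 0, "ay": 0, "az": -24},
  ],
)

```text
time_s: 11.85
tool_pos: [571.8, -32.9, 253.8]
tool_rot: [-0.015, 1.0, 0.001, -0.002]
force: [1.1, -0.8, -1.2]
opening: 13.8
grip_force: 25.0
```

>>> servo_tool(
  targets=[
    {"dx": 0.3, "dy": 2.2, "dz": 0, "ax": 0, "ay": 0, "az": -1.5},
    {"dx": 0.5, "dy": 3.5, "dz": 0, "ax": 0, "ay": 0, "az": -2},
    {"dx": 0.5, "dy": 4.1, "dz": 0, "ax": 0, "ay": 0, "az": -2},
    {"dx": 0.5, "dy": 4.1, "dz": 0, "ax": 0, "ay": 0, "az": -2},
    {"dx": 0.5, "dy": 4.1, "dz": 0, "ax": 0, "ay": 0, "az": -2},
  ],
)

```text
time_s: 12.35
tool_pos: [567.9, 4.1, 255.3]
tool_rot: [-0.03, 1.0, -0.0, -0.0]
force: [0.4, -0.2, -1.8]
opening: 13.8
grip_force: 25.0
```

Run:
```python
from h import *
go(575,4,112,93.4)
```

```text
d [-0.71 -0.04 14.33] a [-0. -0. -0.] t 12.35 F [ 0.4 -0.2 -1.8]
```

>>> servo_tool(
  targets=[
    {"dx": -0.7, "dy": 0, "dz": 1, "ax": 0, "ay": 0, "az": 0},
    {"dx": -0.7, "dy": 0, "dz": 3.5, "ax": 0, "ay": 0, "az": 0},
    {"dx": -0.7, "dy": 0, "dz": 6.5, "ax": 0, "ay": 0, "az": 0},
    {"dx": -0.7, "dy": 0, "dz": 9.5, "ax": 0, "ay": 0, "az": 0},
    {"dx": -0.7, "dy": 0, "dz": 12, "ax": 0, "ay": 0, "az": 0},
    {"dx": -0.7, "dy": 0, "dz": 13.8, "ax": 0, "ay": 0, "az": 0},
    {"dx": -0.7, "dy": 0, "dz": 14.5, "ax": 0, "ay": 0, "az": 0},
    {"dx": -0.7, "dy": 0, "dz": 14.8, "ax": 0, "ay": 0, "az": 0},
  ],
)

```text
time_s: 13.15
tool_pos: [574.8, 4.6, 106.5]
tool_rot: [-0.029, 1.0, 0.0, -0.001]
force: [-0.5, 0.2, -2.9]
opening: 13.9
grip_force: 25.0
```

>>> servo_tool(
  targets=[
    {"dx": 0, "dy": 0, "dz": 0, "ax": 0, "ay": 0, "az": 0},
    {"dx": 0, "dy": 0, "dz": 0.2, "ax": 0, "ay": 0, "az": 0},
    {"dx": 0, "dy": 0, "dz": 0.4, "ax": 0, "ay": 0, "az": 0},
    {"dx": 0, "dy": 0, "dz": 0.5, "ax": 0, "ay": 0, "az": 0},
    {"dx": 0, "dy": 0, "dz": 0.5, "ax": 0, "ay": 0, "az": 0},
  ],
)

```text
time_s: 13.65
tool_pos: [575.0, 5.2, 102.8]
tool_rot: [-0.03, 1.0, -0.0, 0.0]
force: [-0.6, -0.3, -1.9]
opening: 13.7
grip_force: 25.0
```

>>> servo_tool(
  targets=[
    {"dx": 0, "dy": 0, "dz": 0.1, "ax": 0, "ay": 0, "az": 0},
    {"dx": 0, "dy": 0, "dz": 0.2, "ax": 0, "ay": 0, "az": 0},
    {"dx": 0, "dy": 0, "dz": 0.3, "ax": 0, "ay": 0, "az": 0},
    {"dx": 0, "dy": 0, "dz": 0.3, "ax": 0, "ay": 0, "az": 0},
  ],
)

```text
time_s: 14.05
tool_pos: [574.9, 5.2, 99.8]
tool_rot: [-0.03, 1.0, -0.0, 0.0]
force: [-0.9, 0.6, 1.1]
opening: 14.0
grip_force: 25.0
```

Contact is felt. I'll press a touch more, release, rise, then head to the blue samples.

>>> servo_tool(
  targets=[
    {"dx": 0, "dy": 0, "dz": 0.1, "ax": 0, "ay": 0, "az": 0},
    {"dx": 0, "dy": 0, "dz": 0.1, "ax": 0, "ay": 0, "az": 0},
  ],
)

```text
time_s: 14.25
tool_pos: [574.9, 5.2, 99.8]
tool_rot: [-0.03, 1.0, -0.0, 0.0]
force: [-3.7, 0.9, 10.7]
opening: 13.8
grip_force: 25.0
```

>>> servo_tool(
  targets=[
    {"dx": 0, "dy": 0, "dz": 0, "ax": 0, "ay": 0, "az": 0},
    {"dx": 0, "dy": 0, "dz": 0, "ax": 0, "ay": 0, "az": 0},
    {"dx": 0, "dy": 0, "dz": 0, "ax": 0, "ay": 0, "az": 0},
    {"dx": 0, "dy": 0, "dz": -1.5, "ax": 0, "ay": 0, "az": 0},
    {"dx": 0, "dy": 0, "dz": -4, "ax": 0, "ay": 0, "az": 0},
    {"dx": 0, "dy": 0, "dz": -7, "ax": 0, "ay": 0, "az": 0},
    {"dx": 0, "dy": 0, "dz": -10, "ax": 0, "ay": 0, "az": 0},
    {"dx": 0, "dy": 0, "dz": -10, "ax": 0, "ay": 0, "az": 0},
  ],
  claw=3,
)

```text
time_s: 15.05
tool_pos: [577.9, 4.9, 202.6]
tool_rot: [-0.03, 1.0, -0.001, 0.004]
force: [1.0, 0.3, 0.7]
opening: 30.4
grip_force: 0.0
```

Run:
```python
from h import *
go(438,-323,172,78)
```

```text
d [ 15.94 -31.89   2.98] a [-0.   0.4 15.4] t 15.05 F [1.  0.3 0.7]
```

>>> servo_tool(
  targets=[
    {"dx": 1.5, "dy": -3, "dz": 0, "ax": 0, "ay": 0, "az": 1.5},
    {"dx": 3.5, "dy": -7, "dz": 0, "ax": 0, "ay": 0, "az": 3.5},
    {"dx": 5.5, "dy": -11, "dz": 0, "ax": 0, "ay": 0, "az": 5.5},
    {"dx": 7.5, "dy": -15, "dz": 0, "ax": 0, "ay": 0, "az": 7.5},
    {"dx": 9.5, "dy": -19, "dz": 0, "ax": 0, "ay": 0, "az": 9.5},
    {"dx": 11.5, "dy": -23, "dz": 0, "ax": 0, "ay": 0, "az": 11.5},
    {"dx": 13.5, "dy": -27, "dz": 0.5, "ax": 0, "ay": 0, "az": 13.5},
    {"dx": 15.2, "dy": -30.4, "dz": 1.8, "ax": 0, "ay": 0, "az": 15.4},
  ],
  claw=5.5,
)

```text
time_s: 15.85
tool_pos: [440.6, -309.7, 180.5]
tool_rot: [0.105, 0.994, -0.001, 0.001]
force: [0.7, -0.7, -0.0]
opening: 55.4
grip_force: 0.0
```

>>> servo_tool(
  targets=[
    {"dx": 0.7, "dy": -1.5, "dz": 0.8, "ax": 0, "ay": 0, "az": 0},
    {"dx": 0.7, "dy": -1.5, "dz": 0.8, "ax": 0, "ay": 0, "az": 0},
    {"dx": 0.7, "dy": -1.5, "dz": 0.8, "ax": 0, "ay": 0, "az": 0},
  ],
)

```text
time_s: 16.15
tool_pos: [430.9, -320.0, 171.8]
tool_rot: [0.105, 0.994, 0.001, -0.001]
force: [0.1, -0.8, -0.1]
opening: 54.7
grip_force: 0.0
```

Run:
```python
from h import *
wgrip((438,-323),'w5');go(438,-323,94,78)
```

```text
grip 866 [ 437.1 -322.7  113.2] [ 424. -332.   96.] [ 450. -314.  130.]
d [-0.71 -0.19  7.83] a [ 0. -0.  0.] t 16.2 F [ 0.3 -0.5  0.2]
```

View pics/w5.png

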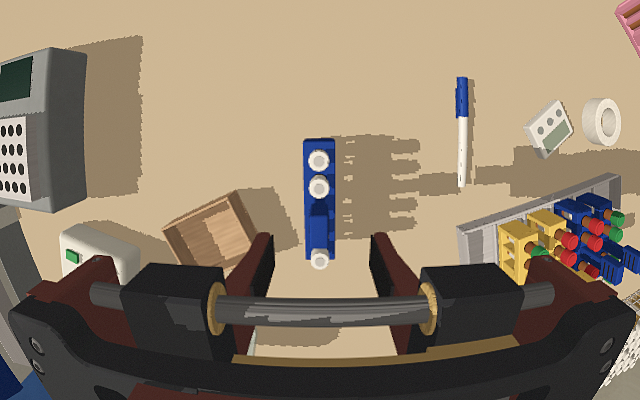

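The blue white-capped rack is aligned, its grip at about (319,235). I'll shift 7 mm and descend.

>>> servo_tool(
  targets=[
    {"dx": -0.6, "dy": -0.2, "dz": 2.5, "ax": 0, "ay": 0, "az": 0},
    {"dx": -0.6, "dy": -0.2, "dz": 5, "ax": 0, "ay": 0, "az": 0},
    {"dx": -0.6, "dy": -0.2, "dz": 7, "ax": 0, "ay": 0, "az": 0},
    {"dx": -0.6, "dy": -0.2, "dz": 7.8, "ax": 0, "ay": 0, "az": 0},
    {"dx": -0.6, "dy": -0.2, "dz": 7.8, "ax": 0, "ay": 0, "az": 0},
  ],
)

```text
time_s: 16.7
tool_pos: [436.9, -322.4, 94.0]
tool_rot: [0.104, 0.995, 0.001, -0.001]
force: [-0.5, 0.7, 0.3]
opening: 55.3
grip_force: 0.0
```

>>> servo_tool(
  targets=[
    {"dx": 0, "dy": 0, "dz": 0, "ax": 0, "ay": 0, "az": 0},
    {"dx": 0, "dy": 0, "dz": 0, "ax": 0, "ay": 0, "az": 0},
    {"dx": 0, "dy": 0, "dz": 0, "ax": 0, "ay": 0, "az": 0},
    {"dx": 0, "dy": 0, "dz": 0, "ax": 0, "ay": 0, "az": 0},
    {"dx": 0, "dy": 0, "dz": 0, "ax": 0, "ay": 0, "az": 0},
    {"dx": 0, "dy": 0, "dz": 0, "ax": 0, "ay": 0, "az": 0},
  ],
  claw=0.8,
  newtons=25,
)

```text
time_s: 17.3
tool_pos: [436.8, -323.9, 94.8]
tool_rot: [0.104, 0.995, -0.0, 0.0]
force: [0.3, -0.2, 1.3]
opening: 14.1
grip_force: 25.0
```

>>> servo_tool(
  targets=[
    {"dx": 0, "dy": 0, "dz": -1, "ax": 0, "ay": 0, "az": 0},
    {"dx": 0, "dy": 0, "dz": -3, "ax": 0, "ay": 0, "az": 0},
    {"dx": 0, "dy": 0, "dz": -6, "ax": 0, "ay": 0, "az": 0},
    {"dx": 0, "dy": 0, "dz": -9, "ax": 0, "ay": 0, "az": 0},
    {"dx": 0, "dy": 0, "dz": -12, "ax": 0, "ay": 0, "az": 0},
    {"dx": 0, "dy": 0, "dz": -14.5, "ax": 0, "ay": 0, "az": 0},
    {"dx": 0, "dy": 0, "dz": -16, "ax": 0, "ay": 0, "az": 0},
    {"dx": 0, "dy": 0, "dz": -16, "ax": 0, "ay": 0, "az": 0},
  ],
)

```text
time_s: 18.1
tool_pos: [437.7, -324.6, 257.3]
tool_rot: [0.104, 0.995, -0.001, 0.002]
force: [0.1, -0.6, -1.9]
opening: 13.8
grip_force: 25.0
```

Run:
```python
from h import *
go(569,99.8,254,93.4)
```

```text
d [-4.03 44.25  0.23] a [ -0.2   0.2 -15.4] t 18.1 F [ 0.1 -0.6 -1.9]
```

>>> servo_tool(
  targets=[
    {"dx": -0.1, "dy": 1.3, "dz": 0, "ax": 0, "ay": 0, "az": -0.5},
    {"dx": -0.4, "dy": 4.2, "dz": 0, "ax": 0, "ay": 0, "az": -1.5},
    {"dx": -0.7, "dy": 8, "dz": 0, "ax": 0, "ay": 0, "az": -3},
    {"dx": -1.1, "dy": 12, "dz": 0, "ax": 0, "ay": 0, "az": -4.5},
    {"dx": -1.5, "dy": 16, "dz": 0, "ax": 0, "ay": 0, "az": -6},
    {"dx": -1.8, "dy": 20, "dz": 0, "ax": 0, "ay": 0, "az": -7.5},
    {"dx": -2.2, "dy": 24, "dz": 0, "ax": 0, "ay": 0, "az": -9},
    {"dx": -2.6, "dy": 28, "dz": 0, "ax": 0, "ay": 0, "az": -10.5},
  ],
)

```text
time_s: 18.9
tool_pos: [519.1, -52.4, 252.9]
tool_rot: [0.012, 1.0, 0.001, -0.002]
force: [1.2, -0.1, -3.0]
opening: 13.8
grip_force: 25.0
```

>>> servo_tool(
  targets=[
    {"dx": 0.3, "dy": 4, "dz": 0, "ax": 0, "ay": 0, "az": -1.5},
    {"dx": 0.8, "dy": 8, "dz": 0, "ax": 0, "ay": 0, "az": -3},
    {"dx": 1.2, "dy": 11.5, "dz": 0, "ax": 0, "ay": 0, "az": -4},
    {"dx": 1.4, "dy": 14.5, "dz": 0, "ax": 0, "ay": 0, "az": -5},
    {"dx": 1.5, "dy": 16, "dz": 0, "ax": 0, "ay": 0, "az": -5},
    {"dx": 1.5, "dy": 16, "dz": 0, "ax": 0, "ay": 0, "az": -5},
  ],
)

```text
time_s: 19.5
tool_pos: [508.1, 107.1, 253.4]
tool_rot: [-0.032, 0.999, 0.0, -0.001]
force: [0.1, 0.1, -2.2]
opening: 13.9
grip_force: 25.0
```

Run:
```python
from h import *
go(569,99.8,112,93.4)
```

```text
d [-6.07 -1.12 14.12] a [ 0.  -0.1  0.3] t 19.5 F [ 0.1  0.1 -2.2]
```

>>> servo_tool(
  targets=[
    {"dx": -1.5, "dy": -0.3, "dz": 0, "ax": 0, "ay": 0, "az": 0.3},
    {"dx": -4, "dy": -0.8, "dz": 0, "ax": 0, "ay": 0, "az": 0.3},
    {"dx": -5.6, "dy": -1.1, "dz": 0, "ax": 0, "ay": 0, "az": 0.3},
    {"dx": -6.1, "dy": -1.1, "dz": 0, "ax": 0, "ay": 0, "az": 0.3},
    {"dx": -6.1, "dy": -1.1, "dz": 1, "ax": 0, "ay": 0, "az": 0.3},
    {"dx": -6.1, "dy": -1.1, "dz": 3.5, "ax": 0, "ay": 0, "az": 0.3},
    {"dx": -6.1, "dy": -1.1, "dz": 6.5, "ax": 0, "ay": 0, "az": 0.3},
    {"dx": -6.1, "dy": -1.1, "dz": 9.5, "ax": 0, "ay": 0, "az": 0.3},
  ],
)

```text
time_s: 20.3
tool_pos: [570.0, 97.3, 158.1]
tool_rot: [-0.028, 1.0, -0.0, -0.0]
force: [1.0, 0.2, -3.3]
opening: 13.5
grip_force: 25.0
```

>>> servo_tool(
  targets=[
    {"dx": 0, "dy": 0, "dz": 2, "ax": 0, "ay": 0, "az": 0},
    {"dx": 0, "dy": 0, "dz": 3.8, "ax": 0, "ay": 0, "az": 0},
    {"dx": 0, "dy": 0, "dz": 4.6, "ax": 0, "ay": 0, "az": 0},
    {"dx": 0, "dy": 0, "dz": 5, "ax": 0, "ay": 0, "az": 0},
    {"dx": 0, "dy": 0, "dz": 5.3, "ax": 0, "ay": 0, "az": 0},
    {"dx": 0, "dy": 0, "dz": 5.5, "ax": 0, "ay": 0, "az": 0},
    {"dx": 0, "dy": 0, "dz": 5.5, "ax": 0, "ay": 0, "az": 0},
  ],
)

```text
time_s: 21.0
tool_pos: [571.4, 97.8, 105.0]
tool_rot: [-0.028, 1.0, -0.0, 0.0]
force: [-0.9, -0.6, -1.8]
opening: 14.0
grip_force: 25.0
```

>>> servo_tool(
  targets=[
    {"dx": 0, "dy": 0.2, "dz": 0.1, "ax": 0, "ay": 0, "az": 0.2},
    {"dx": 0, "dy": 0.2, "dz": 0.3, "ax": 0, "ay": 0, "az": 0.2},
    {"dx": 0, "dy": 0.2, "dz": 0.4, "ax": 0, "ay": 0, "az": 0.2},
    {"dx": 0, "dy": 0.2, "dz": 0.5, "ax": 0, "ay": 0, "az": 0.2},
    {"dx": 0, "dy": 0.2, "dz": 0.6, "ax": 0, "ay": 0, "az": 0.2},
    {"dx": 0, "dy": 0.2, "dz": 0.6, "ax": 0, "ay": 0, "az": 0.2},
  ],
)

```text
time_s: 21.6
tool_pos: [570.9, 99.9, 98.9]
tool_rot: [-0.026, 1.0, -0.0, 0.0]
force: [-1.4, -0.0, 2.1]
opening: 14.0
grip_force: 25.0
```

>>> servo_tool(
  targets=[
    {"dx": 0, "dy": 0, "dz": 0.1, "ax": 0, "ay": 0, "az": 0},
    {"dx": 0, "dy": 0, "dz": 0.1, "ax": 0, "ay": 0, "az": 0},
  ],
)

```text
time_s: 21.8
tool_pos: [570.8, 99.9, 98.9]
tool_rot: [-0.026, 1.0, -0.0, 0.0]
force: [-4.3, 0.2, 10.3]
opening: 13.8
grip_force: 25.0
```

>>> servo_tool(
  targets=[
    {"dx": 0, "dy": 0, "dz": 0, "ax": 0, "ay": 0, "az": 0},
    {"dx": 0, "dy": 0, "dz": 0, "ax": 0, "ay": 0, "az": 0},
    {"dx": 0, "dy": 0, "dz": 0, "ax": 0, "ay": 0, "az": 0},
    {"dx": 0, "dy": 0, "dz": -1.5, "ax": 0, "ay": 0, "az": 0},
    {"dx": 0, "dy": 0, "dz": -4, "ax": 0, "ay": 0, "az": 0},
    {"dx": 0, "dy": 0, "dz": -7, "ax": 0, "ay": 0, "az": 0},
    {"dx": 0, "dy": 0, "dz": -10, "ax": 0, "ay": 0, "az": 0},
    {"dx": 0, "dy": 0, "dz": -10, "ax": 0, "ay": 0, "az": 0},
  ],
  claw=3,
)

```text
time_s: 22.6
tool_pos: [574.0, 100.0, 201.7]
tool_rot: [-0.026, 1.0, 0.0, 0.004]
force: [1.5, 0.1, -0.1]
opening: 30.0
grip_force: 0.0
```

Run:
```python
from h import *
go(576,353,172,94)
```

```text
d [-1.51 25.25  2.98] a [-0.   0.4 -1. ] t 22.6 F [ 1.5  0.1 -0.1]
```

>>> servo_tool(
  targets=[
    {"dx": -0.2, "dy": 3, "dz": 0, "ax": 0, "ay": 0, "az": -1},
    {"dx": -0.5, "dy": 7, "dz": 0, "ax": 0, "ay": 0, "az": -1},
    {"dx": -0.8, "dy": 11, "dz": 0, "ax": 0, "ay": 0, "az": -1},
    {"dx": -1, "dy": 15, "dz": 0, "ax": 0, "ay": 0, "az": -1},
    {"dx": -1.2, "dy": 19, "dz": 0.5, "ax": 0, "ay": 0, "az": -1},
    {"dx": -1.4, "dy": 22.5, "dz": 1.5, "ax": 0, "ay": 0, "az": -1},
    {"dx": -1.6, "dy": 25.2, "dz": 2.8, "ax": 0, "ay": 0, "az": -1},
    {"dx": -1.6, "dy": 25.2, "dz": 2.8, "ax": 0, "ay": 0, "az": -1},
  ],
  claw=5.5,
)

```text
time_s: 23.4
tool_pos: [571.7, 355.1, 166.2]
tool_rot: [-0.037, 0.999, -0.0, -0.002]
force: [0.2, -1.1, -0.1]
opening: 55.2
grip_force: 0.0
```

>>> servo_tool(
  targets=[
    {"dx": 0, "dy": 0, "dz": 0, "ax": 0, "ay": 0, "az": 0},
    {"dx": 0, "dy": 0, "dz": 0, "ax": 0, "ay": 0, "az": 0},
  ],
)

```text
time_s: 23.6
tool_pos: [573.6, 351.3, 169.3]
tool_rot: [-0.035, 0.999, -0.0, -0.0]
force: [0.1, -0.4, 0.4]
opening: 54.9
grip_force: 0.0
```

Run:
```python
from h import *
wgrip((576,353),'w6');go(576,353,94,94)
```

```text
grip 895 [575.3 354.6 113.4] [562. 347.  97.] [588. 362. 130.]
d [-0.22  0.18  7.57] a [-0. -0. -0.] t 23.65 F [0.6 0.9 0.1]
```

View pics/w6.png

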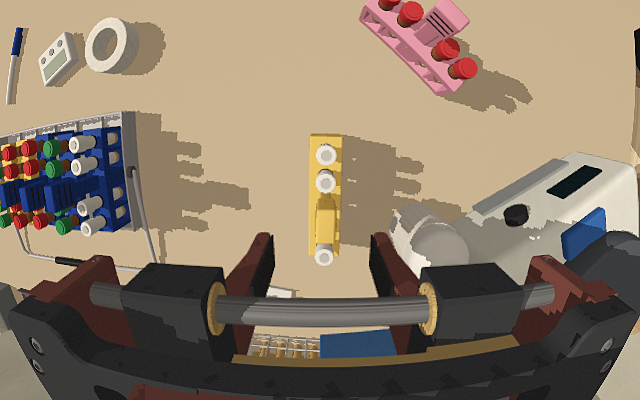

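The yellow white-capped rack is aligned, its grip at about (326,220). The bottle at (430,235) is clear.

>>> servo_tool(
  targets=[
    {"dx": -0.2, "dy": 0.3, "dz": 2.5, "ax": 0, "ay": 0, "az": 0},
    {"dx": -0.2, "dy": 0.3, "dz": 5, "ax": 0, "ay": 0, "az": 0},
    {"dx": -0.2, "dy": 0.3, "dz": 6.8, "ax": 0, "ay": 0, "az": 0},
    {"dx": -0.2, "dy": 0.3, "dz": 7.5, "ax": 0, "ay": 0, "az": 0},
    {"dx": -0.2, "dy": 0.3, "dz": 7.5, "ax": 0, "ay": 0, "az": 0},
  ],
)

```text
time_s: 24.15
tool_pos: [575.2, 354.3, 94.0]
tool_rot: [-0.035, 0.999, -0.0, -0.001]
force: [1.0, -0.5, -0.1]
opening: 54.8
grip_force: 0.0
```

>>> servo_tool(
  targets=[
    {"dx": 0, "dy": 0, "dz": 0, "ax": 0, "ay": 0, "az": 0},
    {"dx": 0, "dy": 0, "dz": 0, "ax": 0, "ay": 0, "az": 0},
    {"dx": 0, "dy": 0, "dz": 0, "ax": 0, "ay": 0, "az": 0},
    {"dx": 0, "dy": 0, "dz": 0, "ax": 0, "ay": 0, "az": 0},
    {"dx": 0, "dy": 0, "dz": 0, "ax": 0, "ay": 0, "az": 0},
    {"dx": 0, "dy": 0, "dz": 0, "ax": 0, "ay": 0, "az": 0},
  ],
  claw=0.8,
  newtons=25,
)

```text
time_s: 24.75
tool_pos: [575.5, 355.6, 94.7]
tool_rot: [-0.035, 0.999, 0.0, 0.0]
force: [-0.7, -0.4, 1.6]
opening: 13.9
grip_force: 25.0
```

>>> servo_tool(
  targets=[
    {"dx": 0, "dy": 0, "dz": -1, "ax": 0, "ay": 0, "az": 0},
    {"dx": 0, "dy": 0, "dz": -3, "ax": 0, "ay": 0, "az": 0},
    {"dx": 0, "dy": 0, "dz": -6, "ax": 0, "ay": 0, "az": 0},
    {"dx": 0, "dy": 0, "dz": -9, "ax": 0, "ay": 0, "az": 0},
    {"dx": 0, "dy": 0, "dz": -12, "ax": 0, "ay": 0, "az": 0},
    {"dx": 0, "dy": 0, "dz": -14.5, "ax": 0, "ay": 0, "az": 0},
    {"dx": 0, "dy": 0, "dz": -16, "ax": 0, "ay": 0, "az": 0},
    {"dx": 0, "dy": 0, "dz": -16, "ax": 0, "ay": 0, "az": 0},
  ],
)

```text
time_s: 25.55
tool_pos: [576.6, 356.1, 257.7]
tool_rot: [-0.035, 0.999, 0.001, 0.002]
force: [-0.3, 0.6, -2.4]
opening: 13.4
grip_force: 25.0
```

Run:
```python
from h import *
go(583.5,-140,254,93.4)
```

```text
d [  2.8  -49.54   0.27] a [0.1 0.3 0.6] t 25.55 F [-0.3  0.6 -2.4]
```

>>> servo_tool(
  targets=[
    {"dx": 0.1, "dy": -1.3, "dz": 0, "ax": 0, "ay": 0, "az": 0},
    {"dx": 0.2, "dy": -4.2, "dz": 0, "ax": 0, "ay": 0, "az": 0},
    {"dx": 0.4, "dy": -8, "dz": 0, "ax": 0, "ay": 0, "az": 0},
    {"dx": 0.7, "dy": -12, "dz": 0, "ax": 0, "ay": 0, "az": 0.2},
    {"dx": 0.9, "dy": -16, "dz": 0, "ax": 0, "ay": 0, "az": 0.4},
    {"dx": 1.1, "dy": -20, "dz": 0, "ax": 0, "ay": 0, "az": 0.6},
    {"dx": 1.3, "dy": -24, "dz": 0, "ax": 0, "ay": 0, "az": 0.6},
    {"dx": 1.6, "dy": -28, "dz": 0, "ax": 0, "ay": 0, "az": 0.6},
  ],
)

```text
time_s: 26.35
tool_pos: [577.3, 72.6, 252.8]
tool_rot: [-0.03, 1.0, -0.0, -0.002]
force: [1.6, -0.2, -2.6]
opening: 14.0
grip_force: 25.0
```

>>> servo_tool(
  targets=[
    {"dx": 0.3, "dy": -4, "dz": 0, "ax": 0, "ay": 0, "az": 0},
    {"dx": 0.5, "dy": -8, "dz": 0, "ax": 0, "ay": 0, "az": 0},
    {"dx": 0.7, "dy": -12, "dz": 0, "ax": 0, "ay": 0, "az": 0},
    {"dx": 1, "dy": -16, "dz": 0, "ax": 0, "ay": 0, "az": 0},
    {"dx": 1.1, "dy": -19, "dz": 0, "ax": 0, "ay": 0, "az": 0},
    {"dx": 1.2, "dy": -21.2, "dz": 0, "ax": 0, "ay": 0, "az": 0},
    {"dx": 1.2, "dy": -21.2, "dz": 0, "ax": 0, "ay": 0, "az": 0},
    {"dx": 1.2, "dy": -21.2, "dz": 0, "ax": 0, "ay": 0, "az": 0},
  ],
)

```text
time_s: 27.15
tool_pos: [578.3, -137.4, 253.1]
tool_rot: [-0.029, 1.0, 0.001, -0.001]
force: [-0.4, -0.2, -3.2]
opening: 13.6
grip_force: 25.0
```

Run:
```python
from h import *
go(583.5,-140,112,93.4)
```

```text
d [-0.54 -0.31 14.11] a [ 0.1 -0.2 -0.1] t 27.15 F [-0.4 -0.2 -3.2]
```

>>> servo_tool(
  targets=[
    {"dx": -0.5, "dy": -0.2, "dz": 1, "ax": 0, "ay": 0, "az": 0},
    {"dx": -0.5, "dy": -0.2, "dz": 3.5, "ax": 0, "ay": 0, "az": 0},
    {"dx": -0.5, "dy": -0.2, "dz": 6.5, "ax": 0, "ay": 0, "az": 0},
    {"dx": -0.5, "dy": -0.2, "dz": 9.5, "ax": 0, "ay": 0, "az": 0},
    {"dx": -0.5, "dy": -0.2, "dz": 12, "ax": 0, "ay": 0, "az": 0},
    {"dx": -0.5, "dy": -0.2, "dz": 13.8, "ax": 0, "ay": 0, "az": 0},
    {"dx": -0.5, "dy": -0.2, "dz": 14.5, "ax": 0, "ay": 0, "az": 0},
    {"dx": -0.5, "dy": -0.2, "dz": 14.8, "ax": 0, "ay": 0, "az": 0},
  ],
)

```text
time_s: 27.95
tool_pos: [584.4, -137.9, 105.4]
tool_rot: [-0.03, 1.0, 0.0, -0.001]
force: [-0.1, -0.7, -2.8]
opening: 13.7
grip_force: 25.0
```

>>> servo_tool(
  targets=[
    {"dx": 0, "dy": 0, "dz": 0, "ax": 0, "ay": 0, "az": 0},
    {"dx": 0, "dy": 0, "dz": 0.2, "ax": 0, "ay": 0, "az": 0},
    {"dx": 0, "dy": 0, "dz": 0.3, "ax": 0, "ay": 0, "az": 0},
    {"dx": 0, "dy": 0, "dz": 0.3, "ax": 0, "ay": 0, "az": 0},
  ],
)

```text
time_s: 28.35
tool_pos: [585.2, -139.2, 104.1]
tool_rot: [-0.03, 1.0, -0.0, 0.0]
force: [0.1, -0.3, -3.1]
opening: 13.6
grip_force: 25.0
```

>>> servo_tool(
  targets=[
    {"dx": 0, "dy": 0, "dz": 0.1, "ax": 0, "ay": 0, "az": 0},
    {"dx": 0, "dy": 0, "dz": 0.2, "ax": 0, "ay": 0, "az": 0},
    {"dx": 0, "dy": 0, "dz": 0.3, "ax": 0, "ay": 0, "az": 0},
    {"dx": 0, "dy": 0, "dz": 0.4, "ax": 0, "ay": 0, "az": 0},
    {"dx": 0, "dy": 0, "dz": 0.5, "ax": 0, "ay": 0, "az": 0},
    {"dx": 0, "dy": 0, "dz": 0.5, "ax": 0, "ay": 0, "az": 0},
  ],
)

```text
time_s: 28.95
tool_pos: [584.8, -139.0, 98.8]
tool_rot: [-0.03, 1.0, -0.0, -0.0]
force: [-1.1, 0.5, 0.7]
opening: 13.5
grip_force: 25.0
```

>>> servo_tool(
  targets=[
    {"dx": 0, "dy": 0, "dz": 0.1, "ax": 0, "ay": 0, "az": 0},
    {"dx": 0, "dy": 0, "dz": 0.1, "ax": 0, "ay": 0, "az": 0},
  ],
)

```text
time_s: 29.15
tool_pos: [584.8, -139.1, 98.7]
tool_rot: [-0.03, 1.0, -0.0, 0.0]
force: [-3.6, 0.5, 8.6]
opening: 14.0
grip_force: 25.0
```

>>> servo_tool(
  targets=[
    {"dx": 0, "dy": 0, "dz": 0, "ax": 0, "ay": 0, "az": 0},
    {"dx": 0, "dy": 0, "dz": 0, "ax": 0, "ay": 0, "az": 0},
    {"dx": 0, "dy": 0, "dz": 0, "ax": 0, "ay": 0, "az": 0},
    {"dx": 0, "dy": 0, "dz": -1.5, "ax": 0, "ay": 0, "az": 0},
    {"dx": 0, "dy": 0, "dz": -4, "ax": 0, "ay": 0, "az": 0},
    {"dx": 0, "dy": 0, "dz": -7, "ax": 0, "ay": 0, "az": 0},
    {"dx": 0, "dy": 0, "dz": -11, "ax": 0, "ay": 0, "az": 0},
    {"dx": 0, "dy": 0, "dz": -15, "ax": 0, "ay": 0, "az": 0},
  ],
  claw=3,
)

```text
time_s: 29.95
tool_pos: [584.5, -138.8, 248.5]
tool_rot: [-0.03, 1.0, 0.0, -0.001]
force: [0.9, 0.1, 0.4]
opening: 30.1
grip_force: 0.0
```

>>> servo_tool(
  targets=[
    {"dx": 4, "dy": 2, "dz": 0, "ax": 0, "ay": 0, "az": 0},
    {"dx": 8, "dy": 4, "dz": 0, "ax": 0, "ay": 0, "az": 0},
    {"dx": 11, "dy": 6, "dz": 0, "ax": 0, "ay": 0, "az": 0},
    {"dx": 12, "dy": 8, "dz": 0, "ax": 0, "ay": 0, "az": 0},
    {"dx": 12, "dy": 10, "dz": 0, "ax": 0, "ay": 0, "az": 0},
    {"dx": 12, "dy": 12, "dz": 0, "ax": 0, "ay": 0, "az": 0},
    {"dx": 12, "dy": 12, "dz": 0, "ax": 0, "ay": 0, "az": 0},
    {"dx": 12, "dy": 12, "dz": 0, "ax": 0, "ay": 0, "az": 0},
  ],
)

```text
time_s: 30.75
tool_pos: [458.0, -26.4, 247.6]
tool_rot: [-0.031, 1.0, -0.0, 0.0]
force: [0.3, -0.4, 0.6]
opening: 30.3
grip_force: 0.0
```

Run:
```python
from h import *
T=dict(bsam=(570,100),bctl=(575,53),bcal=(575,5),ycal=(578,-45),yctl=(583,-92),ysam=(585,-139))
im,d=viewer.snapshot('scene');P=cloud('scene',d)
for n,m in T.items():
    near=(d>0)&(np.hypot(P[...,0]-m[0],P[...,1]-m[1]+1)<25)&(P[...,2]>98)&(P[...,2]<145);G=P[near]
    if len(G):print(n,len(G),((G.min(0)+G.max(0))/2).round(1),G[:,2].max().round(1))
im2,_=viewer.snapshot('side')
save('fin',np.hstack([cv2.resize(im[200:310,200:360],(400,275)),cv2.resize(im2[150:270,310:450],(380,275))]))
print(arm.get_state()['tool_pos'])
```

```text
bsam 95 [573.   99.  117.8] 136.5
bctl 98 [578.3  53.2 116.7] 135.0
bcal 98 [576.2   5.  117.8] 135.7
ycal 104 [579.4 -45.3 117.8] 135.6
yctl 104 [585.2 -93.  116.8] 135.1
ysam 110 [ 585.7 -139.2  116.8] 134.8
[458.21286659 -27.02049713 247.55065695]
```

View pics/fin.png

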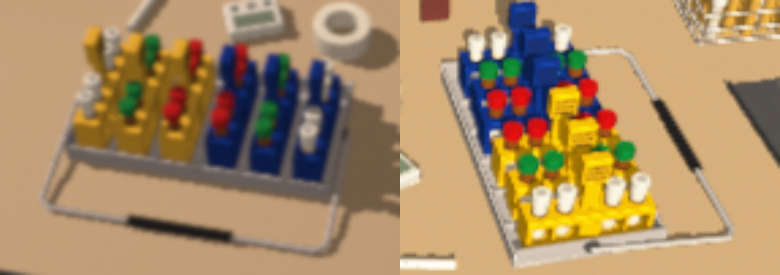

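The final pictures show all six racks upright, about 48 mm apart with level tops. The order across the carrier is white, green, red in yellow, then red, green, white in blue. I'm handing the job in.

```bash
python3 -c "
from h import *
print(workorder.sign_off())"
```

```text
the job is handed in; nothing more can be done
None
```

All four racks were set down in their lanes beside the control rack of their own colour (upright, grips about 46–50 mm apart in the last picture), and the job was handed in at about 31 s; sign-off gave no verdict.

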